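Mount the specimen carriage on the macro bench's dovetail rail and clamp it

ROBOT

A 6-joint arm with a two-finger parallel gripper is mounted at the origin on the work surface. World frame = base frame: x ahead of the robot, y to its left, z up, the work surface at z = 0. Lengths are in m, angles in degrees, forces in N, time in s.
With the tool pointing down it reaches from about 0.35 to 0.875 m from the base axis. Payload 4.2 kg.
Tool frame: the origin (TCP) lies midway between the tips of the shut fingers; the grasp point (between the pads) lies 19 mm behind it; y points along the fingers, z is the direction in which the jaws open and shut, and the axes are right-handed (so a half turn about y gives the same grasp; the last joint's range is limited). The gripper opens to 87 mm and grips with 3 to 60 N. Pads are 19 mm wide; open, the fingers measure 117 mm over their backs; the gripper's body (75 mm by 190 mm) begins 51 mm behind the grasp point.
Start: joints at [77.899, 22.042, 0.453, 0, -68.411, -14.817], TCP at [0.283, 0.557, 0.223] pointing down, gripper open.
Joint ranges: [-179.83, 179.83], [-69.29, 118.12], [-61.27, 80.66], [-181.25, 117.63], [-171.15, -9.14], [-177.46, 177.46]. Speed limits (degrees/s): [159.86, 159.86, 180, 180, 180, 180].

INTERFACE

Orientations are given as [roll, pitch, yaw] about the fixed x, y, z axes, in that order (R = Rz(yaw) Ry(pitch) Rx(roll)).
In Python, from workcell import env gives the robot as it stands. The module is installed in compiled form; this text tells all that it offers. Calls block until the motion is done:
- env.goto(position, orientation): joint-space move of the TCP to a pose.
- env.move_straight(position, rotation=None, rate=0.15, force_limit=None): straight line of the TCP; rotation=None keeps the orientation; rate is the mean speed in m/s. With force_limit (N) it stops when the force on the tool has changed by that much, and returns True; else False.
- env.set_joints(angles): joint-space move.
- env.gripper_to(opening, grasp_force=None): opening from 0.0 (shut) to 1.0 (fully open); grasp_force is the grip in N (None keeps the last); returns when the fingers have stopped.
- env.dwell(seconds).
- env.inverse_kinematics(position, orientation): joint angles nearest the present ones, or None.
- env.read_state(): the state.
- env.grab_frame(name): name is "scene" or "top" or "wrist"; returns a dict with "image" (480x640x3 uint8, blue, green, red), "fx", "fy", "cx", "cy" (pixels), "D" ([k1, k2, p1, p2, k3] as OpenCV has them; the pictures are not rectified), "position" and "orientation" of the camera in the world. Camera axes: x right, y up, looking along -z (the intrinsics and any distortion apply to the point x, -y, -z); pixel columns grow to the right and rows downward; lengths in m; the calibration is good to about 2 mm. A picture is of the moment at which its call begins. There is no depth.
A pose or a line that the arm cannot do raises env.Unreachable and nothing moves.
- env.close_job(): hands the job in, once; it reports no verdict.
Trained networks look in a picture, given as the dict that the camera call returned (one of the last four; its "shot" number tells which), for a name from the list of things; names that differ only in an ending like _2 or _b are one class to them, and where a whole thing is asked for, a point or a joint stands for the part that bears it (a point fixed in the world has none). Each returns a list of dicts, best first, with "score" (0 to 1); they miss things now and then, are a little off and sometimes report something else, mostly with a low value. They report only what shows in the picture. A call takes as long as a camera call. They do not tell look-alikes from the thing itself.
- env.search_frame(picture, thing): "xyz" ([x, y, z] in m, in world coordinates, good to about 4 mm: the middle of the surface that is visible of it).
- env.trace(picture, thing): "mask" (480x640 bool, what is visible of it).
The state is a dict: "clock": time; "joint_positions": joint angles; "qvel": joint speeds; "joint_torque": joint torques, N m; "position": TCP position; "tool_rot": TCP orientation; "force": force on the tool from outside, world axes, zero at the start; "wrist_torque": the same for the moment, N m; "opening": opening from 0.0 (shut) to 1.0 (fully open).
Only numpy, scipy, OpenCV 4.12 (cv2) and the standard library are available. Lean on these libraries where they do the work, as an engineer would, in place of code of your own. Each camera call takes 0.05 s, during which the arm holds its last target.

TASK

Slide the specimen carriage onto the dovetail rail of the macro bench from the rail's open end and run it along until it rests against the black stop; then swing the red-tipped lever of its clamp knob over towards the lens until the clamp is firmly tight, without straining it. Leave the other things lying about where they are.

Things in the scene. Friction and masses are not known exactly. Their poses are not given: they have to be found in the camera images.
- bench: macro bench, fixed, its place and angle vary: grey base plate 12 mm thick with a steel dovetail rail and a lens head. Origin on the table surface (plate's underside) below the rail's centre line; x runs along the rail from its open end to the lens, z up. Plate: x -220 to +360, y -80 to +80 mm. Rail: x -50 to +210 mm, centred on y = 0. Before the rail (x below -50 mm) the plate is bare
- rail_mouth (a point): centre of the rail's open end, level with the plate's top (12 mm above the table). The rail is 44 mm wide at its top, undercut at 60 degrees to a 30 mm neck, its top 20 mm above the plate; its first 9 mm taper in by 2.5 mm a side as a lead-in
- stop_face (a point): the face, towards the open end, of the black stop that is locked across the rail (58 mm wide, top 38.5 mm above the plate): point on the rail's centre line, 29 mm above the plate. The stop sits at a different place along the rail each time and does not move. Beyond it, from bench x = 249 mm, lies the horizontal lens tube, up to 150 mm above the plate
- carriage: aluminium carriage, loose, about 0.5 kg, standing askew on the plate before the rail. Origin centre of underside. Block 64 (x) x 72 (y) x 36 mm high; dovetail slot along x underneath fits the rail with 1 mm play a side, 1.5 mm above. Standing on the plate it is at the right height to slide on, x along the rail's x, and goes on sliding on the plate. About 2 to 4 N slide it
- specimen_table (a point): centre of the top of the carriage's black rectangular specimen table, 66 mm above the carriage's underside: 60 mm (x) x 52 mm (y) x 8 mm thick, on a 26 mm post above the block; it can be gripped by the two edges 52 mm apart
- carriage_nose (a point): middle of the carriage's leading end face (x = +32 mm), 29 mm above its underside; this face meets the stop
- clamp: black clamp knob on the carriage's -y side with a thumb lever; origin on its axis at carriage x = 0, y = -36 mm, 18 mm above the underside; turns about the carriage's y axis. Knob 28 mm across. It turns with about 4 N at the lever's ball while slack; 7 to 12 N there makes it properly tight, and it stays where it is left. Over 45 N from the hand strains it
- lever_tip (a point): middle of the 16 mm red ball at the end of the clamp's 8 mm lever rod, 50 mm from the knob's axis, in the plane carriage y = -62 mm. It starts leaning back 17 to 32 degrees from upright (towards carriage -x); swinging it over and down forward (+x) tightens. Where it gets firm varies a little, usually 45 to 70 degrees forward of upright; its end of travel, 90 degrees, is not reached on a good clamp
- shoe: brass clamp shoe hidden in the carriage's -y jaw, 28 mm long: the knob pushes it towards +y, 1.8 mm per radian, until it bears on the rail's undercut side after about 2 mm; origin at the carriage's origin when slack. Well tightened it presses with 50 to 110 N
- lens_cap: black lens cap, a disc 52 mm across and 14 mm high, lying on the bench's base plate beside the rail; a bystander, origin at the centre of its underside
- dish: flat covered glass dish, 94 mm across, 16 mm high, on the table; a bystander, origin at the centre of its underside
- jar: glass jar with blue lid, 72 mm across, 110 mm high; a bystander, origin at the centre of its underside
- tube_a: black eyepiece tube standing on end, 48 mm across, 55 mm high; a bystander, origin at the centre of its underside
- tube_b: second black eyepiece tube, same size; a bystander, origin at the centre of its underside
- vial: small amber vial with white cap, 26 mm across, 55 mm high; a bystander, origin at the centre of its underside
- forceps: steel forceps lying flat, 130 mm long; a bystander, origin about its middle on the table
Not all that is in view belongs to the job. What is meant by the carriage is not orange, and is the smaller of those in its own colour.

How it is judged:
By the outcome, as a careful person would: the job done as asked, in the order asked, and still so for the second after the job is handed in, with the robot touching nothing.
It also fails if it takes over 64 s, if anything falls off the work surface, if the arm or the gripper's body presses on something with over 40 N, if the wrist force passes 120 N, or if a joint passes its speed limit or range.

## Working session

There is one attempt and no reset: what is moved stays moved. The work goes in short steps, each a Python script; the robot and the scene stay as the last script left them, time stands still between calls to the robot, and variables do not carry over. Pictures are saved under pics/ and viewed, and the job is handed in when it is done.

```bash
mkdir -p pics; ls; python3 - <<'E'
from workcell import env
import cv2,json
s=env.read_state();print({k:s[k] for k in('clock','position','tool_rot','force','opening')})
for n in("scene","top","wrist"):
    f=env.grab_frame(n);cv2.imwrite(f"pics/{n}0.png",f["image"])
    print(n,f["fx"],f["fy"],f["cx"],f["cy"],f["D"],f["position"],f["orientation"])
    if n!="wrist":
        for t in("carriage","specimen_table","lever_tip","stop_face","rail_mouth","clamp","carriage_nose"):
            print(t,[([round(float(v),3) for v in d["xyz"]],round(d["score"],2)) for d in env.search_frame(f,t)])
E
```

```text
pics
{'clock': 0.0, 'position': array([0.2826389 , 0.55673816, 0.22145139]), 'tool_rot': array([-8.98730041e+01,  4.28915582e-03,  1.53070472e+02]), 'force': array([ 0.28778837, -0.26478876,  0.22717961]), 'opening': 0.9999303476015359}
scene 616.0597171568982 616.0597171568982 320.5487800871004 241.79521505978346 [-0.12562863  0.          0.          0.          0.        ] [ 1.27489698 -0.67130936  0.65381357] [58.11901034  0.7548747  43.82913482]
carriage [([0.609, -0.189, 0.044], 0.82), ([0.441, -0.318, 0.051], 0.82), ([0.861, -0.12, 0.036], 0.81)]
specimen_table [([0.613, -0.189, 0.045], 0.84), ([0.861, -0.118, 0.037], 0.84), ([0.434, -0.32, 0.047], 0.69)]
lever_tip [([0.656, -0.169, 0.04], 0.74), ([0.866, -0.044, 0.05], 0.58), ([0.34, -0.315, 0.059], 0.56)]
stop_face [([0.521, 0.047, 0.044], 0.62)]
rail_mouth [([0.752, -0.225, 0.036], 0.63), ([0.546, -0.007, 0.015], 0.59)]
clamp [([0.344, -0.315, 0.059], 0.85), ([0.87, -0.042, 0.055], 0.62), ([0.715, -0.135, 0.04], 0.61), ([0.649, -0.17, 0.04], 0.57)]
carriage_nose [([0.864, -0.12, 0.034], 0.77), ([0.61, -0.189, 0.043], 0.73), 
[... 456 characters left out ...]
58), ([0.847, -0.095, 0.066], 0.56)]
lever_tip [([0.851, -0.046, 0.029], 0.82), ([0.348, -0.32, 0.042], 0.78), ([0.646, -0.164, 0.044], 0.59), ([0.629, -0.341, 0.014], 0.52)]
stop_face [([0.514, 0.045, 0.051], 0.64)]
rail_mouth [([0.512, 0.038, 0.011], 0.91)]
clamp [([0.644, -0.164, 0.04], 0.81), ([0.348, -0.318, 0.043], 0.61), ([0.851, -0.049, 0.033], 0.48)]
carriage_nose [([0.601, -0.173, 0.076], 0.96), ([0.424, -0.301, 0.089], 0.87), ([0.712, -0.122, 0.047], 0.56)]
wrist 353.79099624534905 353.79099624534905 321.8120988625473 241.09360593942793 [-0.06399421  0.          0.          0.          0.        ] [0.34705369 0.52472322 0.38513881] [-1.52698134e+01  5.85788536e-02 -1.16937291e+02]
```

View pics/scene0.png

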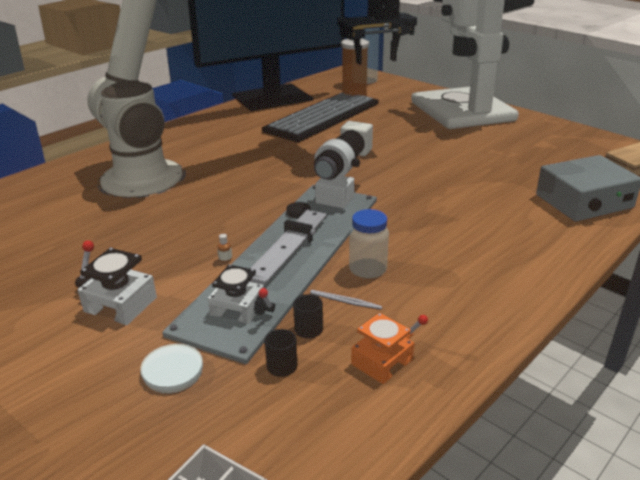

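View pics/top0.png

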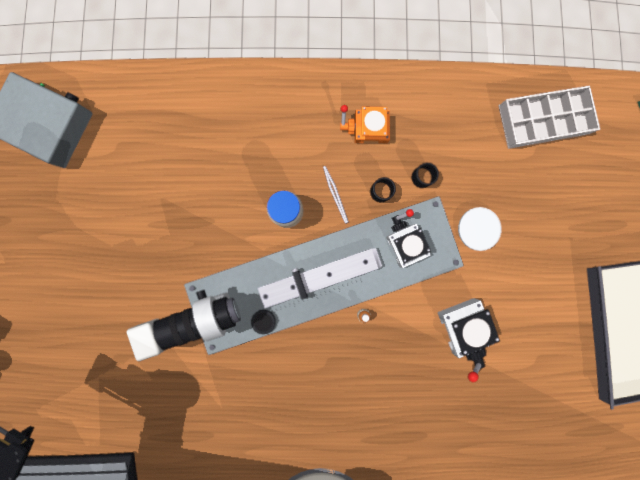

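View pics/wrist0.png

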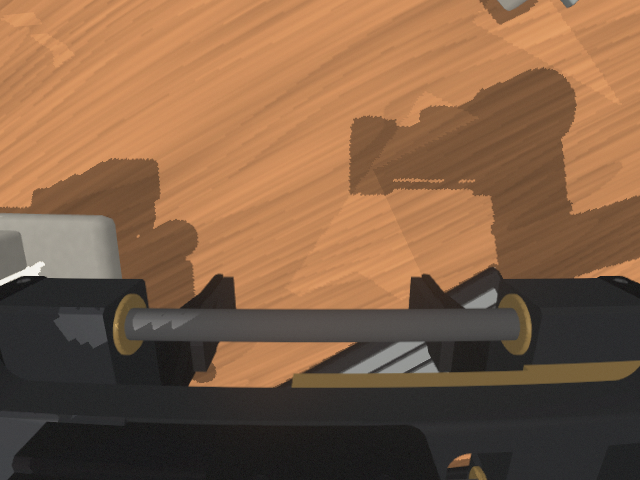

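Candidates in the top picture are the silver carriage on the plate (412,245), the bigger silver one on the table (475,332) and the orange one (373,122). By the description it should be the one on the plate. I'll check that in a close crop and by measured sizes.

```bash
python3 - <<'E'
import cv2
i=cv2.imread('pics/top0.png')
cv2.imwrite('pics/top_crop1.png',cv2.resize(i[185:385,350:550],(800,800),interpolation=cv2.INTER_CUBIC)[:600])
cv2.imwrite('pics/top_crop2.png',cv2.resize(i[180:360,180:400],None,fx=3.3,fy=3.3,interpolation=cv2.INTER_CUBIC))
i=cv2.imread('pics/scene0.png')
cv2.imwrite('pics/scene_crop1.png',cv2.resize(i[220:370,160:360],(800,600),interpolation=cv2.INTER_CUBIC))
E
```

```text
(no output)
```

View pics/top_crop1.png

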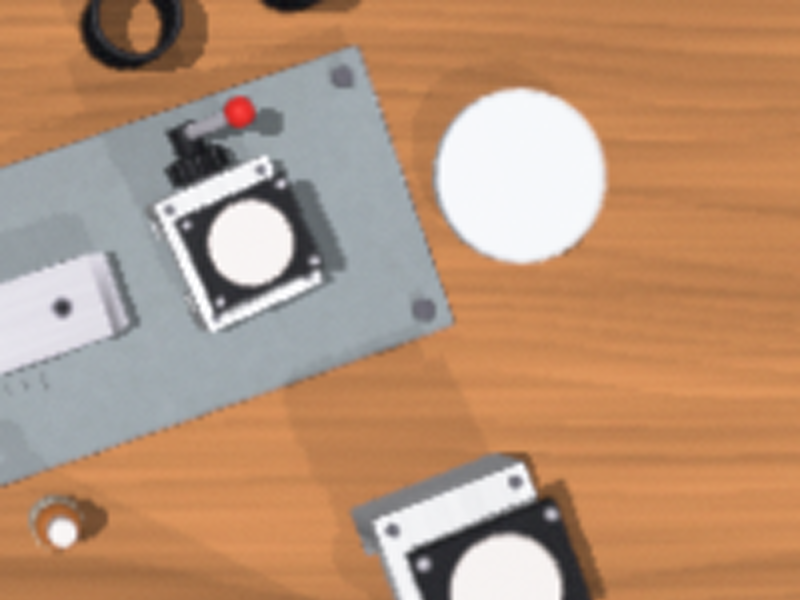

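View pics/top_crop2.png

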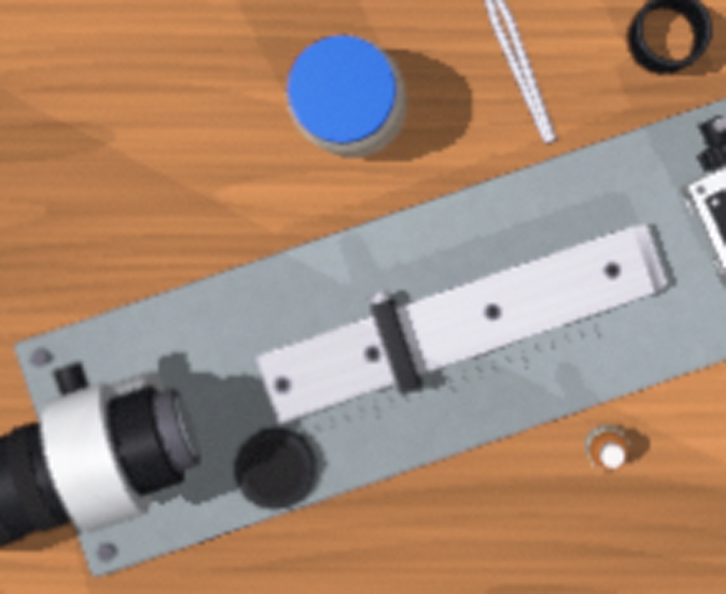

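View pics/scene_crop1.png

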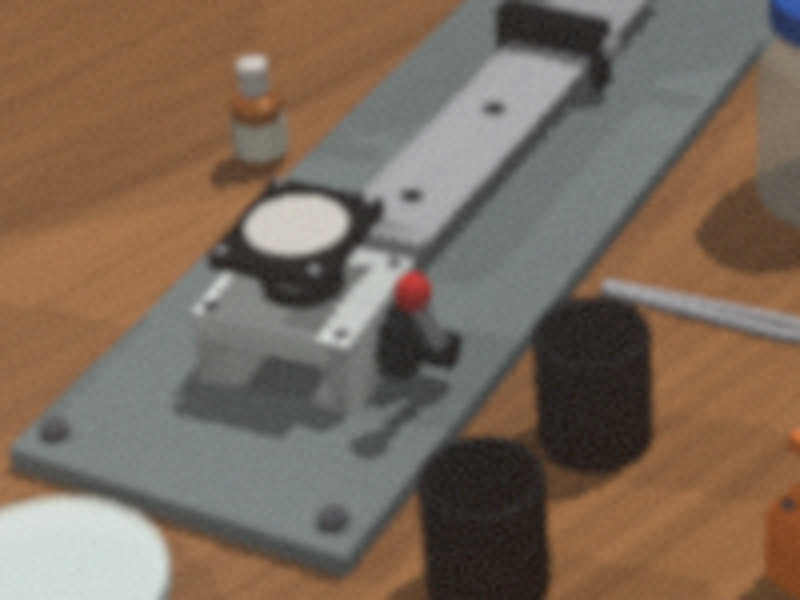

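The crop confirms it: the small silver carriage sits on the plate in front of the rail's mouth, with its lever on the jar and tube side. The other silver one is clearly larger and stands off the bench. Next I'll fit the poses.

```bash
cat > h.py <<'E'
import numpy as np,cv2
from scipy.spatial.transform import Rotation as Rn
def cam(f):
    R=Rn.from_euler('xyz',f["orientation"],degrees=True).as_matrix()
    K=np.array([[f["fx"],0,f["cx"]],[0,f["fy"],f["cy"]],[0,0,1.]])
    return R,np.array(f["position"]),K,np.array(f["D"],float)
def proj(f,P):
    R,p,K,D=cam(f); C=(np.atleast_2d(P)-p)@R; C=C*[1,-1,-1]
    return cv2.projectPoints(C.reshape(-1,1,3),np.zeros(3),np.zeros(3),K,D)[0].reshape(-1,2)
def ray(f,uv,z):
    R,p,K,D=cam(f)
    n=cv2.undistortPoints(np.array(uv,float).reshape(-1,1,2),K,D).reshape(-1,2)
    d=np.c_[n[:,0],-n[:,1],-np.ones(len(n))]@R.T
    return p+d*((z-p[2])/d[:,2])[:,None]
def c2w(pose,P):  # planar pose (x,y,yaw deg), P local Nx3 with z local=world
    a=np.radians(pose[2]);c,s=np.cos(a),np.sin(a);P=np.atleast_2d(P)
    return np.c_[pose[0]+c*P[:,0]-s*P[:,1],pose[1]+s*P[:,0]+c*P[:,1],P[:,2]]
E
python3 - <<'E'
from workcell import env
from h import *
from scipy.optimize import least_squares
f=env.grab_frame("top")
c1=lambda p:((np.array(p)+.5)/4-.5+[350,185])
c2=lambda p:((np.array(p)+.5)/3.3-.5+[180,180])
uv=np.array([c1((357,46)),c1((453,323)),c2((15,345)),c2((95,576)),c2((258,357)),c2((280,421))])
P=np.array([[-.22,-.08,.012],[-.22,.08,.012],[.36,-.08,.012],[.36,.08,.012],[.21,-.022,.032],[.21,.022,.032]])
r=least_squares(lambda q:(proj(f,c2w(q,P))-uv).ravel(),[.57,-.07,106])
print("bench",r.x,r.fun.reshape(-1,2).round(1).tolist())
b=r.x
def inb(w):
    a=np.radians(b[2]);R=np.array([[np.cos(a),np.sin(a)],[-np.sin(a),np.cos(a)]]);return (R@(np.array(w)[:, :2]-b[:2]).T).T*1000
print("mouth", inb(ray(f,[c2((650,224)),c2((668,287))],.032)).round(1))
print("stop top front?", inb(ray(f,[c2((390,295)),c2((421,388)),c2((372,302)),c2((405,391))],.0505)).round(1))
w=ray(f,[c1((178,210)),c1((285,172)),c1((322,265)),c1((215,315)),c1((251,242))],.078)
print("table",w.round(4).tolist(),inb(w).round(1))
print("block top", inb(ray(f,[c1((153,203)),c1((268,155)),c1((325,282)),c1((214,332))],.048)).round(1))
print("ball",inb(ray(f,[c1((240,113))],.075)).round(1))
jar=ray(f,[c2((342,90))],.11); print("jar",jar,inb(jar))
for s in ("top","scene"):
    g=env.grab_frame(s)
    for t in ("stop_face","specimen_table","lens_cap","carriage"):
        print(s,t,[(inb([d["xyz"]]).round(1).tolist(),round(d["score"],2)) for d in env.search_frame(g,t)])
# overlay
o=f["image"].copy()
for p in proj(f,c2w(b,np.array([[x,y,.032] for x in np.arange(-.05,.211,.02) for y in(-.022,.022)]+P.tolist()))): cv2.circle(o,tuple(int(round(v)) for v in p),1,(0,0,255),-1)
cv2.imwrite("pics/ov1.png",cv2.resize(o[180:360,180:400],None,fx=3.3,fy=3.3,interpolation=cv2.INTER_CUBIC))
E
```

```text
bench [ 5.54011066e-01 -7.21455150e-02  1.09530555e+02] [[0.7, -0.8], [1.2, 0.2], [-0.8, -0.4], [-0.6, 0.8], [-0.3, -0.2], [-0.1, 0.4]]
mouth [[-51.5 -19.5]
 [-49.1  21.8]]
stop top front? [[117.4 -31.6]
 [118.   28.9]
 [129.3 -31.1]
 [128.   27.4]]
table [[0.6104, -0.1432, 0.078], [0.6298, -0.1971, 0.078], [0.5834, -0.2159, 0.078], [0.5582, -0.1619, 0.078], [0.5947, -0.18, 0.078]] [[ -85.8  -29.4]
 [-143.1  -29.7]
 [-145.3   20.3]
 [ -86.    26.1]
 [-115.2   -2.3]]
block top [[ -79.7  -36.1]
 [-144.5  -39.9]
 [-150.8   31.6]
 [ -87.6   36.8]]
ball [[-132.1  -65. ]]
jar [[0.66591441 0.07596278 0.11      ]] [[ 102.17628973 -154.97881122]]
top stop_face [([[125.5, -2.1]], 0.47)]
top specimen_table [([[-173.1, 201.3]], 0.91), ([[-112.9, -15.9]], 0.87), ([[-118.2, -268.5]], 0.84)]
top lens_cap [([[226.0, 53.1]], 0.87)]
top carriage [([[-106.0, -12.5]], 0.92), ([[-121.0, -267.7]], 0.6), ([[-172.9, 204.8]], 0.58)]
scene stop_face [([[121.6, -9.1]], 0.55)]
scene specimen_table [([[-130.1, -14.1]], 0.78), ([[-193.4, 194.4]], 0.56)]
scene lens_cap [([[217.4, 46.9]], 0.72)]
scene carriage [([[-127.7, -14.3]], 0.88), ([[-194.1, 188.8]], 0.86), ([[-147.3, -275.9]], 0.8)]
```

View pics/ov1.png

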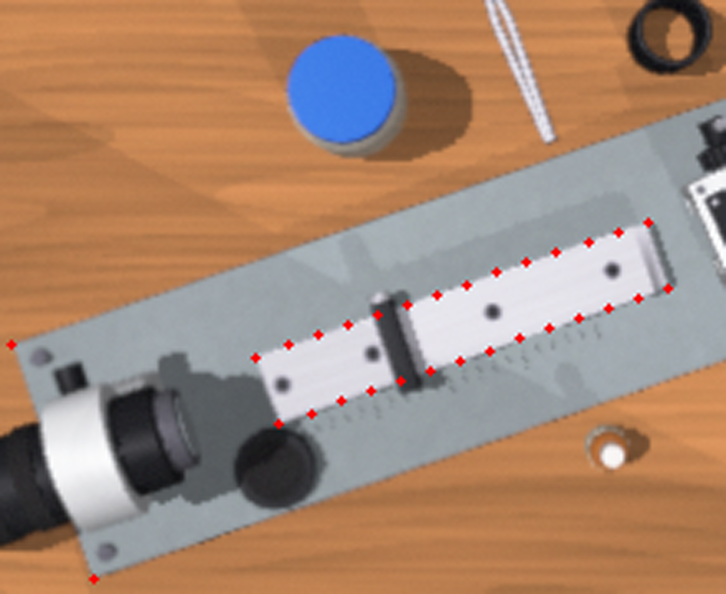

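```bash
cat >> h.py <<'E'
B=np.array([.554011,-.072146,109.53])
def bw(x,y,z,b=None): # bench mm -> world m (z above table in mm)
    return c2w(B if b is None else b,[[x/1000,y/1000,z/1000]])[0]
def inb(w,b=None):
    b=B if b is None else b
    a=np.radians(b[2]);R=np.array([[np.cos(a),np.sin(a)],[-np.sin(a),np.cos(a)]]);return (R@(np.atleast_2d(w)[:,:2]-b[:2]).T).T*1000
E
python3 - <<'E'
from workcell import env
from h import *
for yaw in (B[2]+5,B[2]+5-180):
  for p in ((-115,-2,200),(-115,-2,57),(85,0,57),(64,-62,80),(128,-62,45)):
    q=env.inverse_kinematics(bw(*p),[-90,0,yaw]);print(yaw,p,None if q is None else np.round(q,1))
E
```

```text
114.53 (-115, -2, 200) [ -1.9  22.6  -2.1   0.  -65.4  26.5]
114.53 (-115, -2, 57) [ -1.9  30.6 -11.6   0.  -47.8  26.5]
114.53 (85, 0, 57) [ 18.6  23.1 -25.5   0.  -41.4   6. ]
114.53 (64, -62, 80) [ 16.5  26.6 -14.8   0.  -48.5   8. ]
114.53 (128, -62, 45) [ 23.1  27.8 -19.2   0.  -43.    1.4]
-65.47 (-115, -2, 200) [  -1.9   22.6   -2.1   -0.   -65.4 -153.5]
-65.47 (-115, -2, 57) [  -1.9   30.6  -11.6   -0.   -47.8 -153.5]
-65.47 (85, 0, 57) [  18.6   23.1  -25.5   -0.   -41.4 -174. ]
-65.47 (64, -62, 80) [  16.5   26.6  -14.8   -0.   -48.5 -172. ]
-65.47 (128, -62, 45) None
```

```bash
python3 - <<'E'
from workcell import env
from h import *
env.goto(bw(0,0,235),[-90,0,B[2]])
print(env.read_state()["clock"],env.read_state()["position"])
f=env.grab_frame("wrist");cv2.imwrite("pics/w1.png",f["image"])
import pickle;pickle.dump(f,open("w1.pkl","wb"))
E
```

```text
3.8333 [ 0.55420077 -0.07142035  0.23495165]
```

View pics/w1.png

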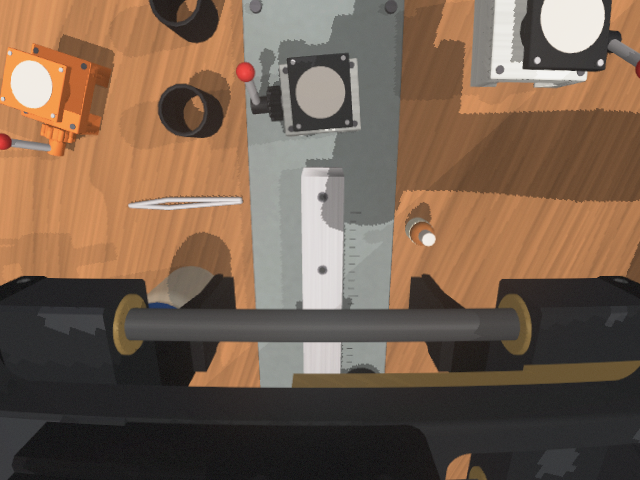

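The wrist view shows the carriage at (320,93), the rail mouth at (323,170) and the ball at (245,72). I'll zoom in to get exact edges.

```bash
python3 - <<'E'
import cv2
i=cv2.imread('pics/w1.png')
cv2.imwrite('pics/w1c.png',cv2.resize(i[40:145,230:370],None,fx=5.6,fy=5.6,interpolation=cv2.INTER_CUBIC))
cv2.imwrite('pics/w1d.png',cv2.resize(i[155:295,230:410],None,fx=4.2,fy=4.2,interpolation=cv2.INTER_CUBIC))
E
```

```text
(no output)
```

View pics/w1c.png

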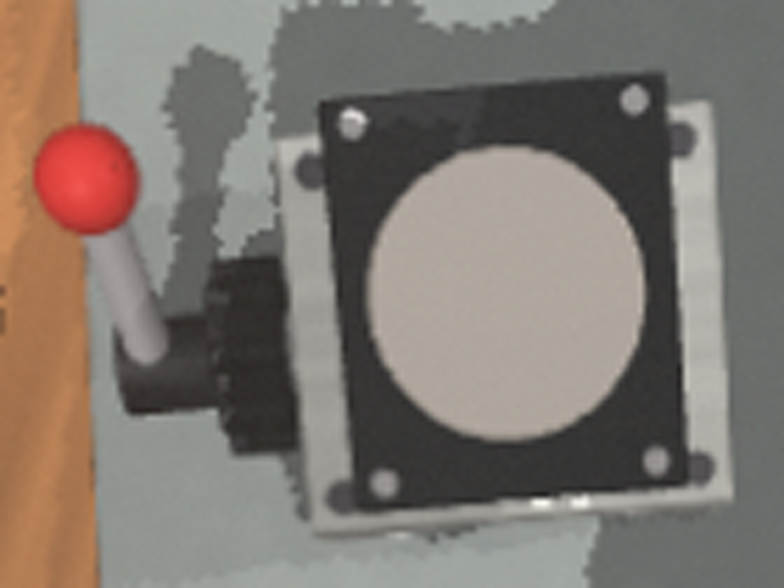

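View pics/w1d.png

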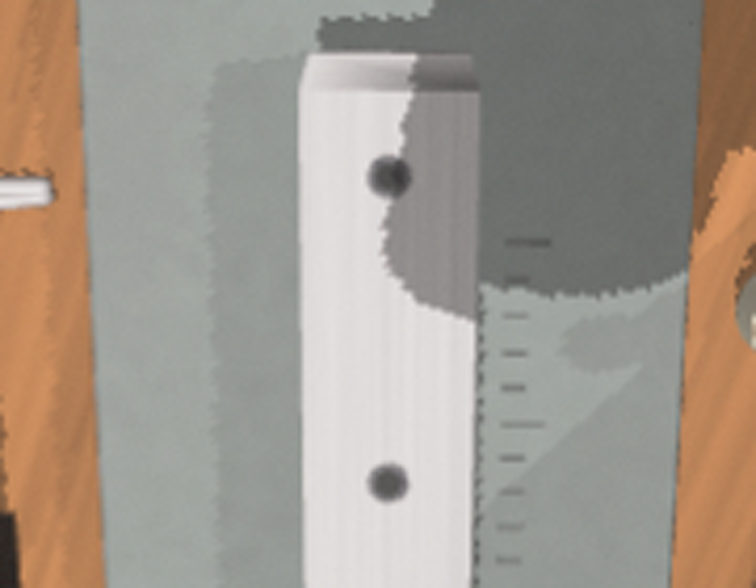

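```bash
python3 - <<'E'
from h import *
import pickle
from scipy.optimize import least_squares
f=pickle.load(open("w1.pkl","rb"))
d=lambda p:((np.array(p)+.5)/4.2-.5+[230,155])
c=lambda p:((np.array(p)+.5)/5.6-.5+[230,40])
rl=ray(f,[d((298,92)),d((303,588)),d((480,92)),d((471,588))],.032)
pl=ray(f,[d((78,0)),d((107,588)),d((704,0)),d((672,588))],.012)
print("rail",inb(rl).round(1).tolist());print("plate",inb(pl).round(1).tolist())
print("mouth",inb(ray(f,[d((310,55)),d((470,55))],.032)).round(1).tolist())
# fit lateral/yaw
def res(q):
    b=[*bw(q[0]*0,q[0],0)[:2],B[2]+q[1]]
    y1=inb(rl,b)[:,1]-[-22,-22,22,22]; y2=inb(pl,b)[:,1]-[-80,-80,80,80]
    return np.r_[y1,y2]
r=least_squares(res,[0,0]);print("dy,dyaw",r.x,r.fun.round(1))
t=ray(f,[c((320,102)),c((664,73)),c((690,482)),c((352,510))],.078)
tb=inb(t);print("table",tb.round(1).tolist(), tb.mean(0))
loc=np.array([[-.03,-.026,.078],[-.03,.026,.078],[.03,.026,.078],[.03,-.026,.078]])
uv=np.array([c((320,102)),c((664,73)),c((690,482)),c((352,510))])
q=least_squares(lambda q:(proj(f,c2w(q,loc))-uv).ravel(),[.594,-.18,114]);print("carriage",q.x,q.fun.round(1),inb(q.x[:2]))
print("ball",inb(ray(f,[c((87,180))],.075)))
E
```

```text
rail [[-39.7, -22.5], [90.9, -23.1], [-39.7, 21.8], [90.9, 21.6]]
plate [[-61.2, -79.3], [100.0, -79.6], [-61.4, 79.5], [99.8, 79.5]]
mouth [[-48.5, -19.5], [-48.6, 19.2]]
dy,dyaw [-0.21394215 -0.11379692] [-0.4 -0.7 -0.1  0.   0.8  0.8 -0.4 -0.1]
table [[-142.2, -30.1], [-146.3, 21.1], [-87.4, 26.0], [-83.2, -26.3]] [-114.77215398   -2.32163846]
carriage [  0.59455182  -0.17951136 113.93488985] [-0.6 -0.6  0.3 -0.5 -0.1  0.7  0.4  0.4] [[-114.74107518   -2.31608318]]
ball [[-132.11241214  -65.98434477]]
```

```bash
python3 - <<'E'
from workcell import env
from h import *
yaw=113.93
env.gripper_to(0.78)
env.goto([.59455,-.17951,.13],[-90,0,yaw])
print(env.move_straight([.59455,-.17951,.056],rate=0.06,force_limit=8))
s=env.read_state();print(s["clock"],s["position"],s["tool_rot"],s["force"])
f=env.grab_frame("wrist");cv2.imwrite("pics/w2.png",f["image"])
E
```

```text
False
6.6 [ 0.59490451 -0.17955911  0.05650638] [-9.00505088e+01  3.12347181e-02  1.13934423e+02] [-0.12961116  0.02687564  0.41016726]
```

View pics/w2.png

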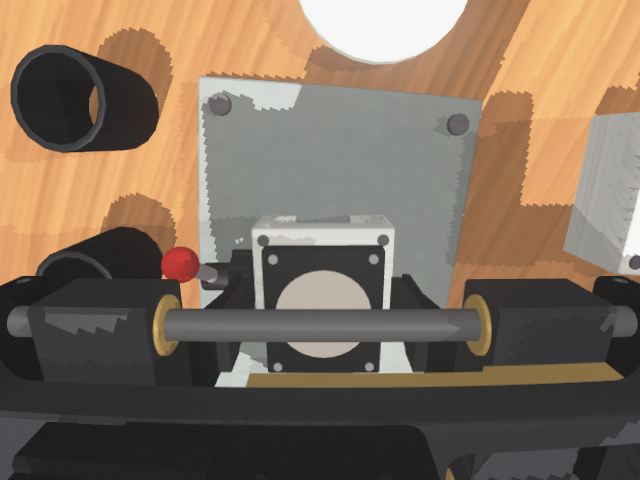

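The fingers straddle the table at (325,310) and are clear of the ball at (180,264). I'll grip and align.

```bash
python3 - <<'E'
from workcell import env
from h import *
env.gripper_to(0.0,25)
s=env.read_state();print("grip",s["clock"],s["opening"]*87,s["force"],inb(s["position"]),s["tool_rot"])
z=56.3
env.move_straight(bw(-113,-0.3,z),[-90,0,109.45],rate=0.03)
s=env.read_state();print(s["clock"],s["opening"]*87,s["force"],s["position"],inb(s["position"]),s["tool_rot"])
f=env.grab_frame("top");cv2.imwrite("pics/t3.png",cv2.resize(f["image"][180:360,330:530],(800,720))[:600])
f=env.grab_frame("wrist");cv2.imwrite("pics/w3.png",f["image"])
E
```

```text
grip 7.1 51.4397421748163 [-0.97244717 -0.40430086  0.60072644] [[-114.77478377   -2.14941702]] [-8.99884248e+01  7.68808411e-05  1.13932103e+02]
7.35 51.56938126620187 [ 0.90376714 -0.58846523  0.23302299] [ 0.5920082  -0.1785034   0.05615612] [[-112.94076976   -0.2557726 ]] [-8.99973107e+01 -1.20037276e-02  1.09529917e+02]
```

View pics/w3.png

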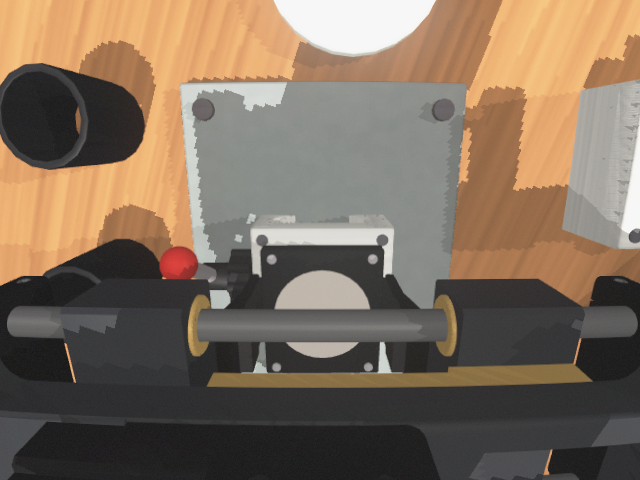

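```bash
python3 - <<'E'
from workcell import env
from h import *
z=56.3
a=np.radians(109.45);ex=np.array([np.cos(a),np.sin(a),0]);ey=np.array([-np.sin(a),np.cos(a),0])
for x in (-92,-84,-80,-76,-72,-66,-55,-40):
    h=env.move_straight(bw(x,-0.3,z),rate=0.03,force_limit=10)
    s=env.read_state();F=s["force"];T=s["wrist_torque"]
    print(x,h,round(s["clock"],2),inb(s["position"]).round(2),"Fx %.1f Fy %.1f Fz %.1f"%(F@ex,F@ey,F[2]),np.round([T@ex,T@ey,T[2]],2))
    if h or abs(F@ey)>8: break
E
```

```text
-92 False 8.3 [[-91.25  -0.2 ]] Fx 1.4 Fy -0.3 Fz -0.5 [-0.13 -0.57  0.08]
-84 False 8.72 [[-83.5   -0.17]] Fx 0.0 Fy 1.2 Fz -0.7 [-0.08 -0.26  0.05]
-80 False 9.0 [[-79.72  -0.21]] Fx -0.1 Fy 0.4 Fz -1.5 [-0.06  0.03 -0.02]
-76 False 9.28 [[-75.7   -0.22]] Fx -0.6 Fy 1.1 Fz -2.5 [-0.08  0.1  -0.07]
-72 False 9.57 [[-71.64  -0.21]] Fx -0.6 Fy -0.3 Fz -1.3 [-0.07  0.07 -0.08]
-66 False 9.92 [[-65.28  -0.19]] Fx 1.3 Fy 0.7 Fz -1.2 [-0.05 -0.39  0.01]
-55 False 10.43 [[-54.28  -0.12]] Fx 1.9 Fy -0.1 Fz -2.3 [-0.01 -0.56  0.05]
-40 False 11.08 [[-39.31  -0.16]] Fx 1.9 Fy -0.6 Fz -1.7 [-0.01 -0.62  0.03]
```

It slid on with low side forces. Next I'll run it along to the stop.

```bash
python3 - <<'E'
from workcell import env
from h import *
z=56.3
a=np.radians(109.45);ex=np.array([np.cos(a),np.sin(a),0]);ey=np.array([-np.sin(a),np.cos(a),0])
for x,r,l in ((20,.06,12),(72,.06,12),(97,.02,8)):
    h=env.move_straight(bw(x,-0.3,z),rate=r,force_limit=l)
    s=env.read_state();F=s["force"];T=s["wrist_torque"]
    print(x,h,round(s["clock"],2),s["opening"]*87,inb(s["position"]).round(2),"Fx %.1f Fy %.1f Fz %.1f"%(F@ex,F@ey,F[2]),np.round([T@ex,T@ey,T[2]],2))
    if h: break
f=env.grab_frame("top");cv2.imwrite("pics/t4.png",cv2.resize(f["image"][180:330,230:430],(800,600),interpolation=cv2.INTER_CUBIC))
f=env.grab_frame("wrist");cv2.imwrite("pics/w4.png",f["image"])
E
```

```text
20 True 11.52 51.34497087551615 [[-28.63   0.07]] Fx -1.9 Fy 0.6 Fz 1.0 [ 0.05  0.31 -0.  ]
```

View pics/t4.png

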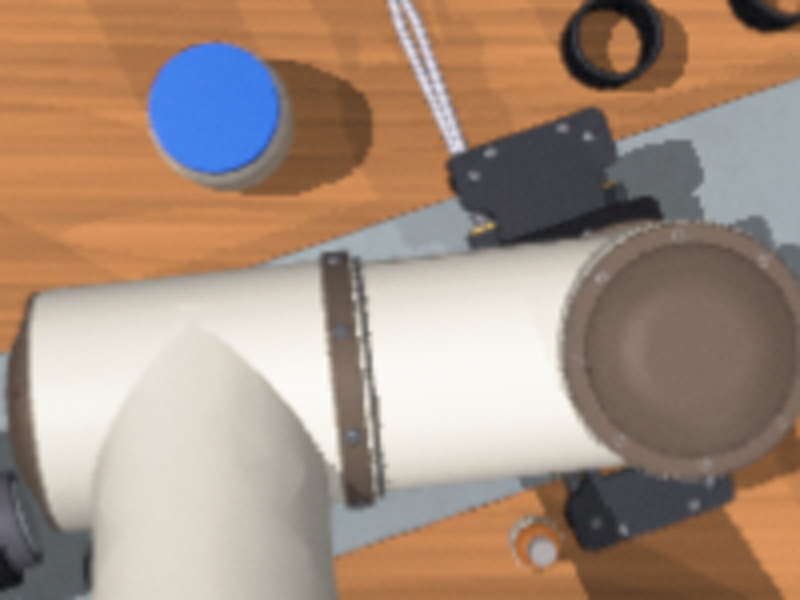

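View pics/w4.png

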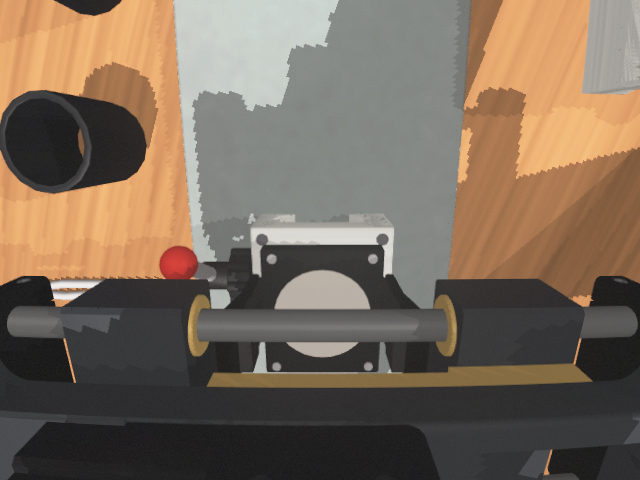

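That early halt was probably just acceleration force, since the readings afterwards are small. I'll continue at a lower speed.

```bash
python3 - <<'E'
from workcell import env
from h import *
z=56.3
a=np.radians(109.45);ex=np.array([np.cos(a),np.sin(a),0]);ey=np.array([-np.sin(a),np.cos(a),0])
for x,r,l in ((20,.035,14),(72,.035,14),(97,.02,9)):
    h=env.move_straight(bw(x,-0.3,z),rate=r,force_limit=l)
    s=env.read_state();F=s["force"];T=s["wrist_torque"]
    print(x,h,round(s["clock"],2),s["opening"]*87,inb(s["position"]).round(2),"Fx %.1f Fy %.1f Fz %.1f"%(F@ex,F@ey,F[2]),np.round([T@ex,T@ey,T[2]],2))
    if h: break
E
```

```text
20 True 12.09 51.85860408099518 [[-2.643e+01  1.000e-02]] Fx -5.0 Fy -0.6 Fz 1.0 [ 0.04  1.31 -0.06]
```

```bash
python3 - <<'E'
from workcell import env
from h import *
z=56.3
a=np.radians(109.45);ex=np.array([np.cos(a),np.sin(a),0]);ey=np.array([-np.sin(a),np.cos(a),0])
def st(t,h=None):
    s=env.read_state();F=s["force"];T=s["wrist_torque"]
    print(t,h,round(s["clock"],2),round(s["opening"]*87,2),inb(s["position"]).round(2),s["position"][2].round(4),"Fx %.1f Fy %.1f Fz %.1f"%(F@ex,F@ey,F[2]),np.round([T@ex,T@ey,T[2]],2),s["tool_rot"].round(2))
env.dwell(.2);st("dwell")
for x in (-24,-20,-15,-8):
    h=env.move_straight(bw(x,-0.3,z),rate=.03,force_limit=14);st(x,h)
    if h: break
E
```

```text
dwell None 12.29 51.69 [[-2.645e+01  2.000e-02]] 0.0573 Fx -5.0 Fy 0.6 Fz 0.2 [ 0.02  1.43 -0.06] [-89.9    0.39 109.53]
-24 False 12.54 51.55 [[-26.07  -0.03]] 0.0573 Fx -10.4 Fy 3.0 Fz 3.6 [ 0.63  3.1  -0.02] [-89.87   0.5  109.55]
-20 True 12.75 51.65 [[-25.61   0.06]] 0.0574 Fx -5.7 Fy -0.1 Fz 1.1 [ 0.    1.54 -0.09] [-89.84   0.8  109.63]
```

Something really is resisting at about -26 mm, so I'll look before pushing any further.

```bash
python3 - <<'E'
from workcell import env
from h import *
f=env.grab_frame("scene");cv2.imwrite("pics/s5.png",f["image"]);cv2.imwrite("pics/s5c.png",cv2.resize(f["image"][180:330,190:390],(800,600),interpolation=cv2.INTER_CUBIC))
f=env.grab_frame("wrist");cv2.imwrite("pics/w5c.png",cv2.resize(f["image"][190:390,200:450],(750,600),interpolation=cv2.INTER_CUBIC))
E
```

```text
(no output)
```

View pics/s5.png

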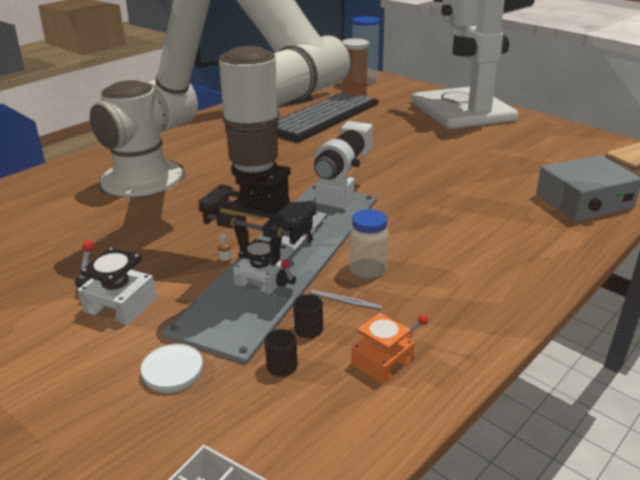

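View pics/s5c.png

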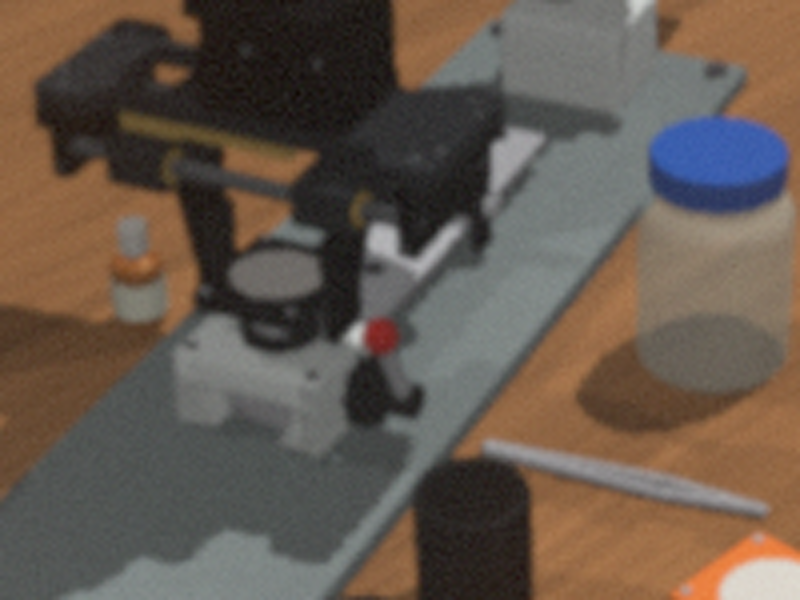

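View pics/w5c.png

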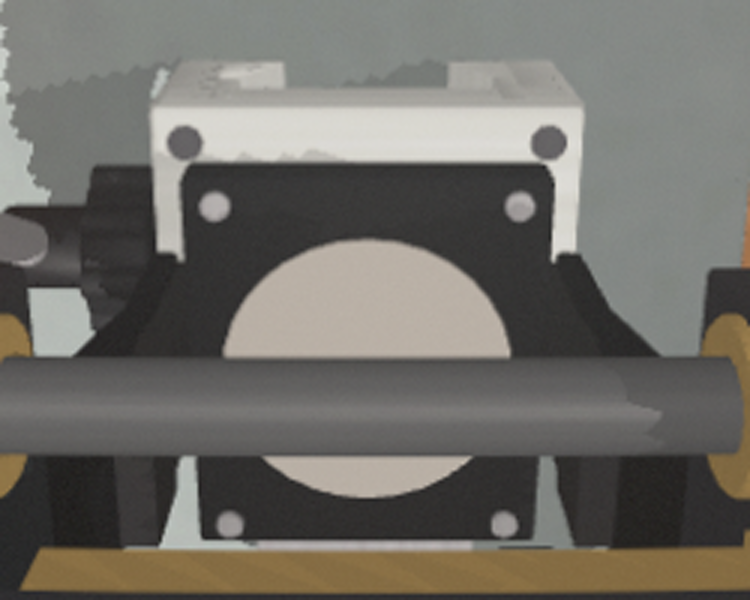

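There's no visible obstacle: the slot straddles the rail symmetrically and the stop is about 90 mm off. The carriage is probably cocked in the grip, with the tool pitched 0.8° and 1 mm high. I'll release it, let it settle, then re-grip squarely and try again.

```bash
cat >> h.py <<'E'
a_=np.radians(109.45);ex=np.array([np.cos(a_),np.sin(a_),0]);ey=np.array([-np.sin(a_),np.cos(a_),0])
def st(env,t,h=None):
    s=env.read_state();F=s["force"];T=s["wrist_torque"]
    print(t,h,round(s["clock"],2),round(s["opening"]*87,2),inb(s["position"]).round(2),s["position"][2].round(4),"Fx %.1f Fy %.1f Fz %.1f"%(F@ex,F@ey,F[2]),np.round([T@ex,T@ey,T[2]],2),s["tool_rot"].round(2))
    return s
E
python3 - <<'E'
from workcell import env
from h import *
env.gripper_to(.70);s=st(env,"open")
f=env.grab_frame("wrist");cv2.imwrite("pics/w6.png",f["image"])
x=inb(s["position"])[0]
env.move_straight(bw(-26.5,-0.3,56.3),[-90,0,109.45],rate=.03);st(env,"moved")
env.gripper_to(0,20);st(env,"grip")
for x in (-23,-18,-12):
    h=env.move_straight(bw(x,-0.3,56.3),rate=.02,force_limit=12);st(env,x,h)
    if h: break
E
```

```text
open None 13.36 61.12 [[-24.98   0.16]] 0.0573 Fx 0.1 Fy -0.3 Fz -0.5 [-0.06 -0.04  0.01] [-89.82   0.73 109.64]
moved None 13.66 60.9 [[-26.72  -0.36]] 0.0563 Fx -0.3 Fy -0.5 Fz 0.6 [ 0.04  0.01 -0.02] [-90.01   0.   109.42]
grip None 14.02 51.38 [[-26.45  -0.03]] 0.0563 Fx 0.5 Fy 1.2 Fz -1.0 [0.14 0.04 0.02] [-89.97  -0.   109.46]
-23 False 14.34 51.77 [[-22.9   -0.21]] 0.0563 Fx -1.7 Fy 1.4 Fz -0.2 [ 0.2   0.36 -0.04] [-89.99  -0.   109.46]
-18 False 14.74 52.13 [[-17.73  -0.42]] 0.0563 Fx -0.9 Fy 0.3 Fz 0.3 [0.14 0.19 0.04] [-9.0010e+01 -1.0000e-02  1.0945e+02]
-12 False 15.19 51.65 [[-11.95  -0.36]] 0.0563 Fx -2.6 Fy 0.5 Fz 0.1 [ 0.1   0.75 -0.06] [-90.01  -0.   109.45]
```

View pics/w6.png

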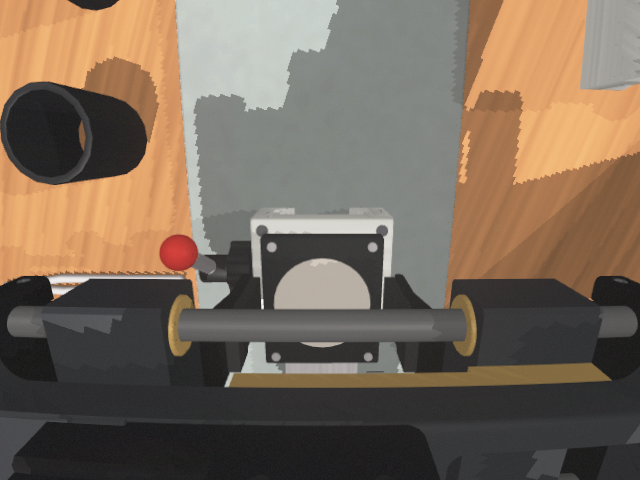

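```bash
python3 - <<'E'
from workcell import env
from h import *
for x,r,l in ((5,.025,10),(35,.03,10),(72,.03,10),(80,.02,9)):
    h=env.move_straight(bw(x,-0.3,56.3),[-90,0,109.45],rate=r,force_limit=l);st(env,x,h)
    if h: break
f=env.grab_frame("wrist");cv2.imwrite("pics/w7.png",f["image"])
E
```

```text
5 False 16.02 51.76 [[ 5.59 -0.21]] 0.0563 Fx 0.5 Fy 1.3 Fz 1.2 [ 0.26 -0.26  0.02] [-8.9980e+01 -4.0000e-02  1.0945e+02]
35 True 16.4 52.03 [[8.02 0.29]] 0.0563 Fx 1.0 Fy 0.4 Fz 0.8 [-0.12 -0.37  0.04] [-8.9910e+01  8.0000e-02  1.0948e+02]
```

View pics/w7.png

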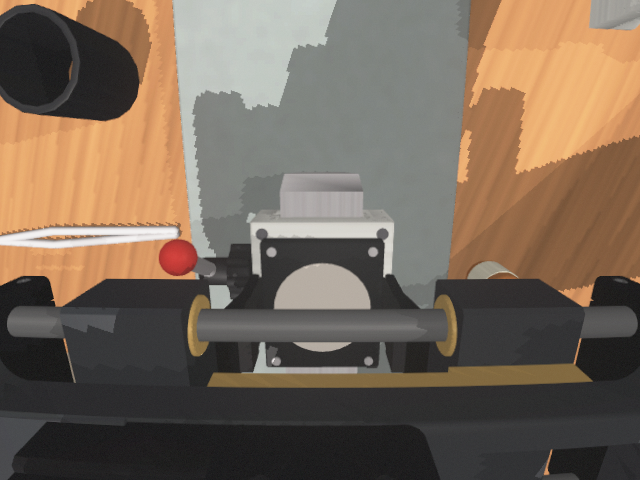

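The rail now shows behind the carriage, so it is on properly and moving with the gripper. The trigger was a start-up spike, so I'll continue with a higher limit and re-commanded orientation.

```bash
python3 - <<'E'
from workcell import env
from h import *
for x,r,l in ((9,.02,18),(25,.02,18),(45,.02,18),(65,.02,18),(76,.02,18)):
    h=env.move_straight(bw(x,-0.3,56.3),[-90,0,109.45],rate=r,force_limit=l);st(env,x,h)
    if h: break
E
```

```text
9 False 16.7 51.4 [[8.71 0.07]] 0.0563 Fx -2.8 Fy 2.8 Fz 3.0 [0.52 0.6  0.03] [-8.9960e+01  1.0000e-02  1.0943e+02]
25 True 17.21 51.9 [[14.35 -0.13]] 0.0569 Fx -3.9 Fy -0.2 Fz 2.5 [-0.07  1.14 -0.05] [-89.96   0.28 109.53]
```

Pushing high up through the grip binds it now and then. I'll release and push low on the rear face with shut fingers, so the dovetail does the guiding.

```bash
python3 - <<'E'
from workcell import env
from h import *
O=[-90,0,109.45]
env.gripper_to(.75);s=st(env,"open");p=s["position"]
env.move_straight([p[0],p[1],.11],O,rate=.12)
env.move_straight(bw(-50,0,100),O,rate=.12)
env.gripper_to(0,20)
h=env.move_straight(bw(-50,0,37),O,rate=.1,force_limit=15);st(env,"down",h)
h=env.move_straight(bw(-10,0,37),O,rate=.02,force_limit=None if 0 else 3);st(env,"touch",h)
f=env.grab_frame("wrist");cv2.imwrite("pics/w8.png",f["image"])
f=env.grab_frame("scene");cv2.imwrite("pics/s8c.png",cv2.resize(f["image"][180:330,190:390],(800,600),interpolation=cv2.INTER_CUBIC))
E
```

```text
open None 17.79 65.46 [[14.57  1.01]] 0.0564 Fx 0.0 Fy -0.3 Fz -0.7 [-0.07 -0.06 -0.  ] [-89.82   0.21 109.5 ]
down False 21.12 0.5 [[-50.21  -0.48]] 0.0374 Fx 0.8 Fy -0.2 Fz -0.1 [-0.01 -0.05  0.  ] [-9.0050e+01  3.0000e-02  1.0946e+02]
touch True 22.16 0.43 [[-31.88   0.26]] 0.0366 Fx -0.5 Fy -0.2 Fz -0.0 [-0.01 -0.04 -0.  ] [-8.9950e+01  1.0000e-02  1.0948e+02]
```

View pics/w8.png

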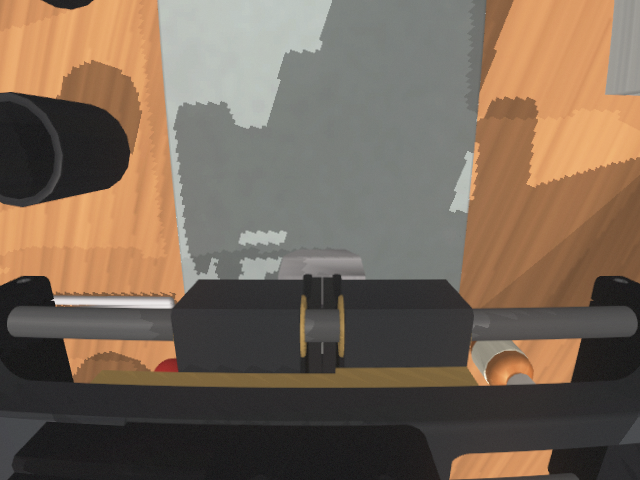

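View pics/s8c.png

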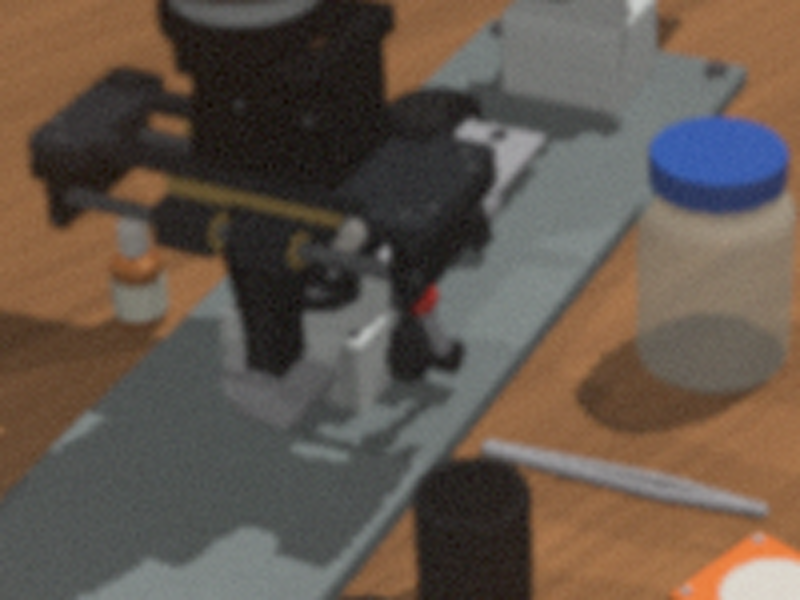

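```bash
python3 - <<'E'
from workcell import env
from h import *
O=[-90,0,109.45]
for x,r,l in ((-20,.02,15),(0,.025,15),(20,.025,15),(34,.025,15)):
    h=env.move_straight(bw(x,0,37),O,rate=r,force_limit=l);st(env,x,h)
    if h: break
E
```

```text
-20 False 23.02 0.72 [[-19.89   0.12]] 0.0369 Fx -3.7 Fy 0.6 Fz -1.8 [ 0.12  0.73 -0.04] [-8.9980e+01 -1.0000e-02  1.0945e+02]
0 False 23.98 0.55 [[ 0.25 -0.04]] 0.0371 Fx -0.1 Fy -1.0 Fz 0.2 [-0.05  0.04  0.04] [-9.0000e+01 -2.0000e-02  1.0945e+02]
20 False 24.93 0.6 [[20.33 -0.05]] 0.037 Fx -0.8 Fy -0.1 Fz 1.1 [-0.07  0.14 -0.  ] [-9.0000e+01 -2.0000e-02  1.0945e+02]
34 False 25.63 0.67 [[34.43  0.05]] 0.037 Fx -1.3 Fy -0.2 Fz 0.7 [-0.04  0.24  0.  ] [-8.9990e+01 -3.0000e-02  1.0945e+02]
```

Sliding smoothly. Now for the last bit, up to the stop.

```bash
python3 - <<'E'
from workcell import env
from h import *
O=[-90,0,109.45]
for x in np.arange(37,56,3):
    h=env.move_straight(bw(x,0,37),O,rate=.015,force_limit=12);s=st(env,x,h)
    if h or s["force"]@ex<-8: break
env.dwell(.15);st(env,"d")
f=env.grab_frame("scene");cv2.imwrite("pics/s9c.png",cv2.resize(f["image"][160:310,210:410],(800,600),interpolation=cv2.INTER_CUBIC))
f=env.grab_frame("wrist");cv2.imwrite("pics/w9.png",f["image"])
E
```

```text
37 False 25.98 0.62 [[ 3.705e+01 -2.000e-02]] 0.037 Fx -2.5 Fy -0.1 Fz 0.7 [-0.11  0.68  0.01] [-90.    -0.   109.45]
40 False 26.33 0.44 [[4.015e+01 1.000e-02]] 0.037 Fx -2.5 Fy -0.4 Fz 0.2 [-0.07  0.72 -0.04] [-9.0000e+01 -1.0000e-02  1.0946e+02]
43 False 26.68 0.57 [[42.6  -0.18]] 0.037 Fx -5.9 Fy -0.7 Fz -0.9 [-0.18  1.8   0.  ] [-9.0020e+01  4.0000e-02  1.0946e+02]
46 True 26.9 0.52 [[42.49 -0.16]] 0.037 Fx -3.1 Fy -0.3 Fz 0.3 [-0.09  0.98 -0.05] [-89.99   0.21 109.55]
d None 27.05 0.21 [[42.47 -0.15]] 0.037 Fx -2.2 Fy -0.1 Fz 1.1 [-0.1   0.68 -0.02] [-89.99   0.19 109.52]
```

View pics/s9c.png

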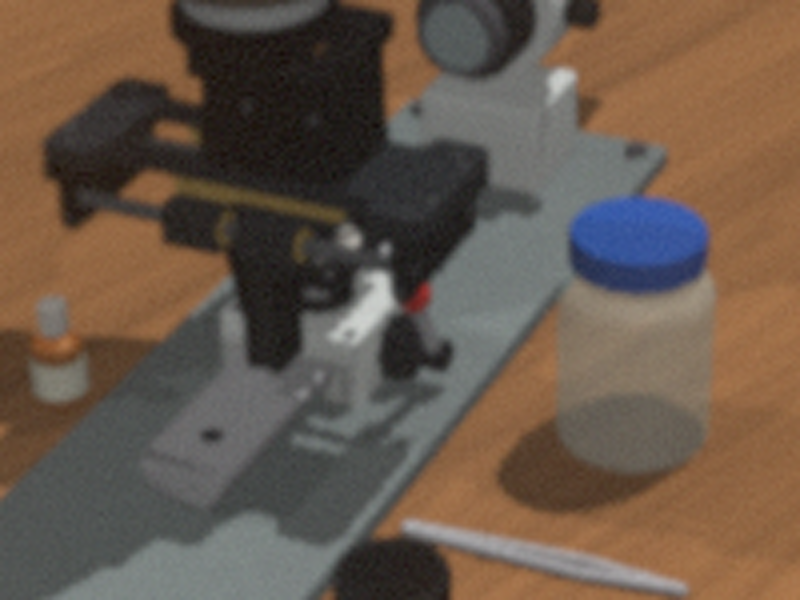

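Contact is at the expected place: the nose at about 116 mm against a measured stop at 117. I'll back off, then look at the gap and the lever from above.

```bash
python3 - <<'E'
from workcell import env
from h import *
import pickle
O=[-90,0,109.45]
env.move_straight(bw(30,0,37),O,rate=.08)
env.move_straight(bw(30,0,150),O,rate=.2)
env.goto(bw(135,-20,200),O)
st(env,"look")
f=env.grab_frame("wrist");cv2.imwrite("pics/w10.png",f["image"]);pickle.dump(f,open("w10.pkl","wb"))
cv2.imwrite('pics/w10c.png',cv2.resize(f["image"][120:320,200:440],None,fx=3,fy=3,interpolation=cv2.INTER_CUBIC))
for t in ("lever_tip","stop_face","carriage_nose","specimen_table"):
    print(t,[(inb(d["xyz"]).round(1).tolist(),d["xyz"][2].round(3),round(d["score"],2)) for d in env.search_frame(f,t)])
E
```

```text
look None 28.71 0.48 [[135.87 -19.39]] 0.1987 Fx 0.5 Fy -0.7 Fz -0.3 [-0.11  0.02  0.03] [-8.9840e+01 -1.0000e-02  1.0953e+02]Traceback (most recent call last):
  File "<stdin>", line 12, in <module>
AttributeError: 'float' object has no attribute 'round'
```

View pics/w10.png

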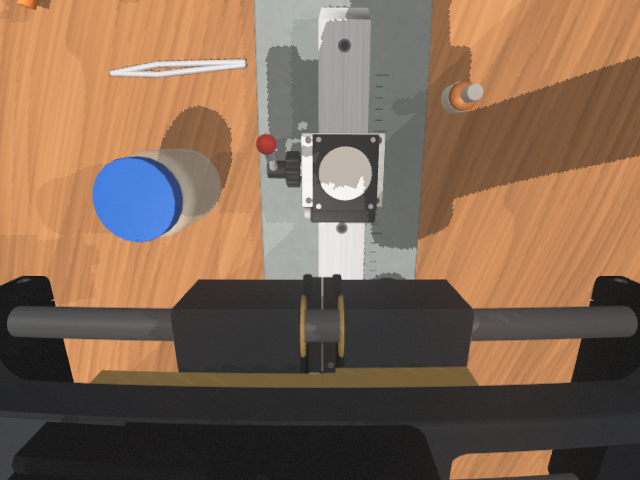

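View pics/w10c.png

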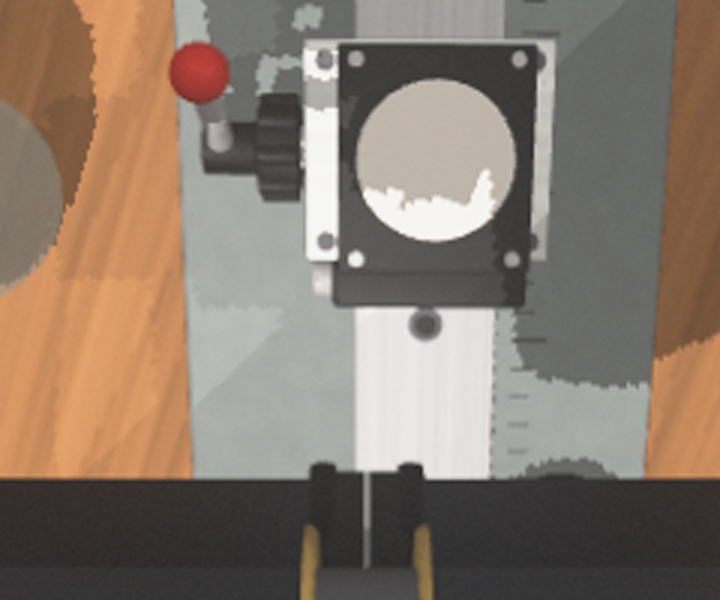

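The picture shows the carriage on the rail, right up against the black stop (crop about (430,290)), with the ball at crop (199,73). Next I'll compute the carriage centre and the lever angle.

```bash
python3 - <<'E'
from h import *
import pickle
from scipy.optimize import least_squares
f=pickle.load(open("w10.pkl","rb"))
c=lambda p:((np.array(p)+.5)/3-.5+[200,120])
uv=np.array([c((338,43)),c((541,44)),c((532,272)),c((335,270))])
loc=np.array([[-.03,-.026,.078],[-.03,.026,.078],[.03,.026,.078],[.03,-.026,.078]])
q=least_squares(lambda q:(proj(f,c2w(q,loc))-uv).ravel(),[.525,.01,109]);print("carriage",q.x,q.fun.round(1),inb(q.x[:2]))
print("block front edge",inb(ray(f,[c((305,260)),c((545,260))],.048)))
print("stop far edge",inb(ray(f,[c((340,305)),c((520,304))],.0505)), "plate",inb(ray(f,[c((180,150)),c((672,150))],.012)),"rail",inb(ray(f,[c((355,400)),c((493,400))],.032)))
# ball: solve angle
ub=c((199,73))
for xc in (84.,84.5,q.x[0]*0+inb(q.x[:2])[0,0]):
    r=least_squares(lambda t:(proj(f,[bw(xc+50*np.sin(t[0]),t[1],30+50*np.cos(t[0]))])-ub).ravel(),[-.4,-62]);print(xc,np.degrees(r.x[0]),r.x[1],r.fun)
print("jar",inb(ray(f,[(137,199)],.11)))
E
```

```text
carriage [5.26105864e-01 8.87729410e-03 1.09024911e+02] [ 0.1 -0.6 -0.2 -0.2 -0.8  0.4  0.9  0.5] [[85.69044456 -0.78645975]]
block front edge [[117.46699666 -37.55989402]
 [117.46735798  34.110403  ]]
stop far edge [[130.65177884 -27.1559485 ]
 [130.36508458  26.73286585]] plate [[ 87.41506542 -79.67587027]
 [ 87.26146224  80.43587788]] rail [[166.12752341 -22.94107275]
 [166.18248821  21.90697775]]
84.0 -24.467878419754815 -62.9908763242715 [0.00000000e+00 5.68434189e-14]
84.5 -25.09958983757024 -63.025788607915935 [1.13686838e-13 1.13686838e-13]
85.69044455692271 -26.617143257221866 -63.11304786316889 [2.27373675e-12 3.35376171e-12]
jar [[ 100.94112814 -153.47464385]]
```

```bash
cat >> h.py <<'E'
XC=84.5
def ball(th): t=np.radians(th); return XC+50*np.sin(t),30+50*np.cos(t)
O=[-90,0,109.45]
E
python3 - <<'E'
from workcell import env
from h import *
env.goto(bw(30,-63,110),O)
xb,zb=ball(-25.5)
env.move_straight(bw(36,-63,zb-8),O,rate=.1,force_limit=20);st(env,"down")
for th in (-20,-8,5,18,30):
    xb,zb=ball(th)
    h=env.move_straight(bw(xb-17.5,-63,zb-8),O,rate=.03,force_limit=20)
    s=st(env,th,h)
    if h: break
f=env.grab_frame("scene");cv2.imwrite("pics/s11c.png",cv2.resize(f["image"][160:310,210:410],(800,600),interpolation=cv2.INTER_CUBIC))
f=env.grab_frame("wrist");cv2.imwrite("pics/w11.png",f["image"])
E
```

```text
down None 30.02 0.17 [[ 36.35 -63.67]] 0.0681 Fx 0.2 Fy 0.2 Fz 0.6 [-0.04 -0.03 -0.03] [-9.0090e+01  3.0000e-02  1.0952e+02]
-20 False 30.64 0.84 [[ 48.97 -63.73]] 0.0704 Fx -5.5 Fy 0.6 Fz 3.0 [0.16 1.43 0.02] [-90.11   0.11 109.5 ]
-8 False 31.14 0.34 [[ 59.19 -63.92]] 0.0729 Fx -4.9 Fy 0.3 Fz 3.4 [ 0.08  1.43 -0.06] [-9.0140e+01  1.0000e-01  1.0949e+02]
5 False 31.67 0.34 [[ 71.24 -63.47]] 0.0722 Fx -3.7 Fy 0.3 Fz 3.3 [-0.18  1.09 -0.02] [-9.0070e+01  1.0000e-02  1.0946e+02]
18 False 32.19 0.5 [[ 82.91 -62.87]] 0.0692 Fx -2.9 Fy -1.2 Fz 1.2 [-0.24  0.54 -0.02] [-8.9980e+01 -3.0000e-02  1.0945e+02]
30 False 32.69 0.34 [[ 92.32 -63.01]] 0.0653 Fx -2.7 Fy -0.9 Fz 3.4 [-0.08  0.65 -0.05] [-9.0000e+01 -1.0000e-02  1.0946e+02]
```

View pics/s11c.png

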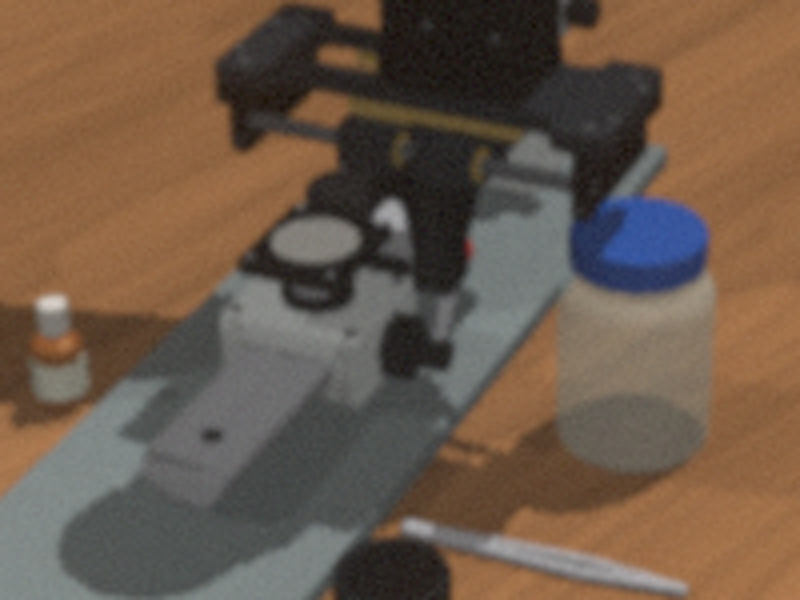

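View pics/w11.png

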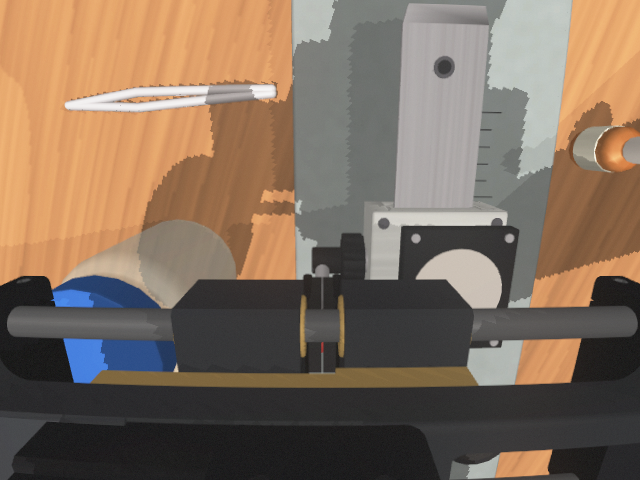

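```bash
cat >> h.py <<'E'
def meas(env,th,mode,n=4):
    Fs=[]
    for _ in range(n):
        env.dwell(.03);Fs.append(env.read_state()["force"])
    F=-np.mean(Fs,0);t=np.radians(th)
    rx,rz=(50*np.sin(t)-8,50*np.cos(t)) if mode=="back" else (50*np.sin(t),50*np.cos(t)+8)
    return (F@ex*rz-F[2]*rx)/50, F@ex, F@ey, F[2]
E
python3 - <<'E'
from workcell import env
from h import *
for th in (36,40,44):
    xb,zb=ball(th)
    h=env.move_straight(bw(xb-17.5,-63,zb-8),O,rate=.03,force_limit=20)
    st(env,th,h);m=meas(env,th,"back");print("Feq %.1f"%m[0],np.round(m,1))
    if h or m[0]>8: break
E
```

```text
36 False 33.12 0.73 [[ 96.38 -63.18]] 0.0629 Fx -2.3 Fy 0.5 Fz 5.4 [0.08 0.68 0.01] [-9.0020e+01  1.0000e-02  1.0946e+02]
Feq 4.3 [ 4.3  2.5  0.4 -5.3]
40 False 33.52 0.42 [[ 99.1  -63.26]] 0.0609 Fx -3.0 Fy 1.1 Fz 7.4 [0.12 0.72 0.03] [-9.0040e+01  2.0000e-02  1.0947e+02]
Feq 5.4 [ 5.4  2.8 -0.6 -6.8]
44 False 33.92 0.51 [[101.54 -63.34]] 0.0589 Fx -3.1 Fy 1.1 Fz 7.5 [0.2  0.76 0.04] [-9.0050e+01  3.0000e-02  1.0948e+02]
Feq 6.5 [ 6.5  3.2 -0.4 -7.9]
```

Equivalent ball force is now about 6.5 to 8 N near 44°, but the contact point is ambiguous. I'll lift and press from above, where the geometry is well defined.

```bash
python3 - <<'E'
from workcell import env
from h import *
xb,zb=ball(44)
s=env.read_state();p=inb(s["position"])[0]
env.move_straight(bw(p[0]-2,-63,s["position"][2]*1000+25),O,rate=.1)
f=env.grab_frame("scene");cv2.imwrite("pics/s12c.png",cv2.resize(f["image"][160:310,210:410],(800,600),interpolation=cv2.INTER_CUBIC))
env.move_straight(bw(xb,-63,zb+18),O,rate=.08)
z0=meas(env,44,"top");print("free",np.round(z0,1))
h=env.move_straight(bw(xb,-63,zb+4),O,rate=.02,force_limit=4);s=st(env,"touch",h)
print("tip-8 z:",s["position"][2]*1000-8,"expected ball z",zb)
print(np.round(meas(env,44,"top"),1))
E
```

```text
free [ 0.1 -0.1 -0.2 -0.3]
touch True 35.6 0.63 [[119.14 -63.13]] 0.0733 Fx 0.0 Fy 1.3 Fz 4.2 [ 0.27 -0.3   0.01] [-8.9990e+01  2.0000e-02  1.0947e+02]
tip-8 z: 65.27023197256091 expected ball z 65.96699001693256
[ 2.4 -1.2 -0.9 -4.9]
```

View pics/s12c.png

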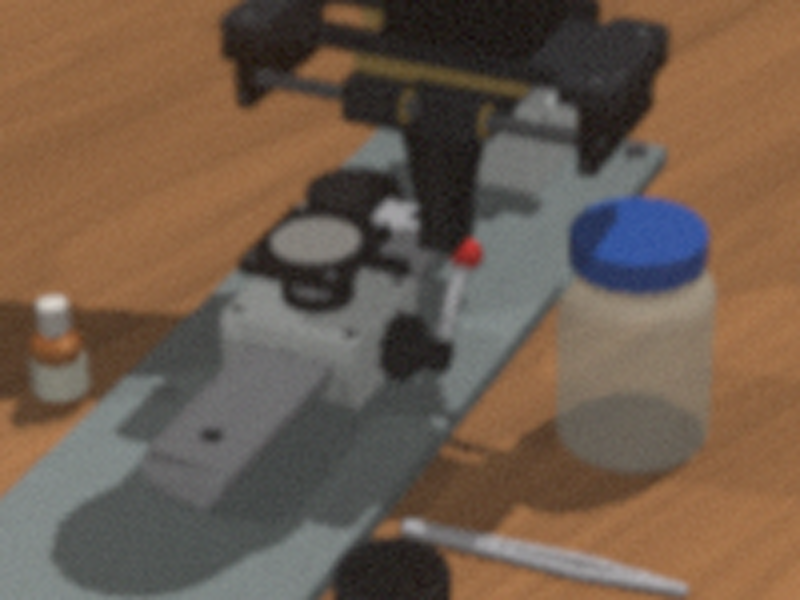

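```bash
python3 - <<'E'
from workcell import env
from h import *
for th in np.arange(46.5,66,1.5):
    xb,zb=ball(th)
    h=env.move_straight(bw(xb,-63,zb+8),O,rate=.015,force_limit=15)
    s=env.read_state();z=s["position"][2]*1000-8
    tha=np.degrees(np.arccos(np.clip((z-30)/50,-1,1)))
    m=meas(env,tha,"top",3);print(th,h,round(s["clock"],2),"act th %.1f"%tha,inb(s["position"]).round(1)[0],np.round(m,1))
    if h or m[0]>8.5: break
E
```

```text
46.5 False 35.99 act th 45.3 [120.1 -63.3] [ 4.9  1.3 -0.6 -5.3]
48.0 False 36.34 act th 46.5 [120.8 -63.4] [ 6.   2.  -1.2 -5.9]
49.5 False 36.69 act th 48.1 [121.9 -63.4] [ 5.8  1.2 -0.9 -6.5]
51.0 False 37.04 act th 49.6 [122.9 -63.4] [ 4.9  0.5 -1.2 -5.9]
52.5 False 37.39 act th 51.0 [123.8 -63.4] [ 5.5 -0.1 -1.6 -7.2]
54.0 False 37.74 act th 52.3 [124.7 -63.4] [ 6.1 -0.3 -1.6 -8. ]
55.5 False 38.09 act th 53.7 [125.4 -63.5] [ 6.5 -0.9 -2.5 -8.9]
57.0 False 38.44 act th 55.0 [126.3 -63.5] [ 7.4 -0.4 -1.8 -9.5]
58.5 False 38.79 act th 56.3 [127.  -63.6] [  7.5  -1.4  -3.3 -10.1]
60.0 False 39.14 act th 57.6 [127.8 -63.6] [  7.6  -2.   -3.1 -10.7]
61.5 False 39.49 act th 59.0 [128.5 -63.6] [  8.3  -2.2  -3.7 -11.4]
63.0 False 39.84 act th 60.4 [129.2 -63.7] [  8.7  -3.4  -3.3 -12.6]
```

```bash
python3 - <<'E'
from workcell import env
from h import *
import pickle
for th in np.arange(64.5,69,1.5):
    xb,zb=ball(th)
    h=env.move_straight(bw(xb,-63,zb+8),O,rate=.015,force_limit=15)
    s=env.read_state();z=s["position"][2]*1000-8
    tha=np.degrees(np.arccos(np.clip((z-30)/50,-1,1)))
    m=meas(env,tha,"top",4);print(th,h,round(s["clock"],2),"act th %.1f"%tha,inb(s["position"]).round(1)[0],np.round(m,1))
    if h or m[0]>9.4: break
p=inb(s["position"])[0]
env.move_straight(bw(p[0],p[1],110),O,rate=.1)
env.move_straight(bw(140,-20,200),O,rate=.2);st(env,"up")
f=env.grab_frame("wrist");cv2.imwrite("pics/w13.png",f["image"]);pickle.dump(f,open("w13.pkl","wb"))
cv2.imwrite('pics/w13c.png',cv2.resize(f["image"][80:280,200:440],None,fx=3,fy=3,interpolation=cv2.INTER_CUBIC))
f=env.grab_frame("scene");cv2.imwrite("pics/s13c.png",cv2.resize(f["image"][160:310,210:410],(800,600),interpolation=cv2.INTER_CUBIC))
E
```

```text
64.5 False 40.19 act th 61.7 [130.  -63.7] [  9.6  -3.6  -3.2 -13.5]
up None 41.63 0.72 [[140.13 -19.51]] 0.1989 Fx 0.4 Fy 0.8 Fz -0.4 [-0.05 -0.02 -0.06] [-8.9910e+01 -2.0000e-02  1.0944e+02]
```

View pics/w13c.png

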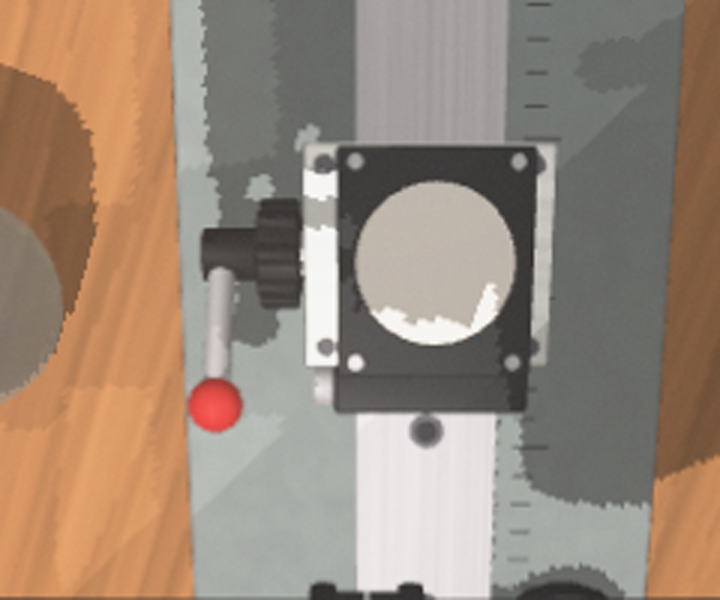

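View pics/s13c.png

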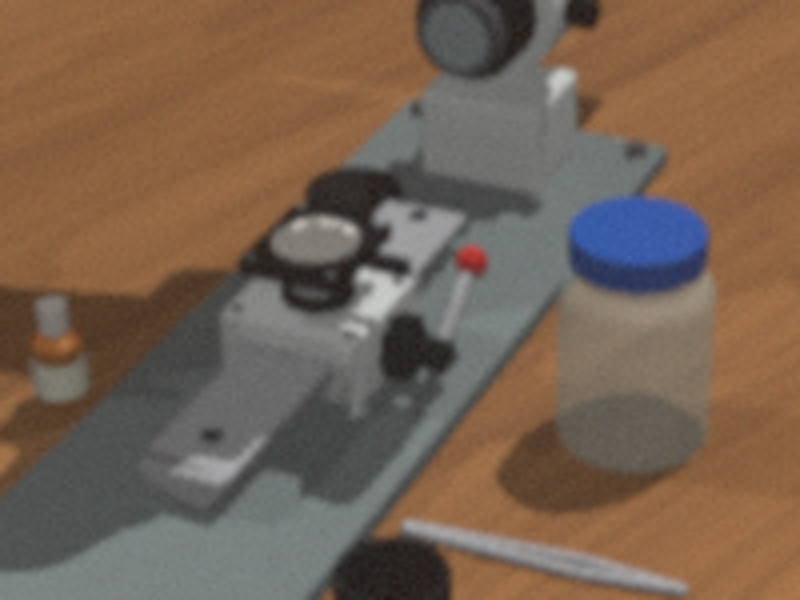

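```bash
python3 - <<'E'
from h import *
import pickle
from scipy.optimize import least_squares
for n,y0,tab,fr,far,bl in (("w10",120,272,260,305,(199,73)),("w13",80,374,364,411,(215,405))):
    f=pickle.load(open(n+".pkl","rb"))
    c=lambda p:((np.array(p)+.5)/3-.5+[200,y0])
    print(n,"table front",inb(ray(f,[c((435,tab))],.078))[0],"block front",inb(ray(f,[c((325,fr))],.048))[0],"stop far",inb(ray(f,[c((430,far))],.0505))[0])
    ub=c(bl)
    r=least_squares(lambda t:(proj(f,[bw(XC+50*np.sin(t[0]),t[1],30+50*np.cos(t[0]))])-ub).ravel(),[-.4 if n=="w10" else 1,-62]);print(np.degrees(r.x[0]),r.x[1])
f=cv2.imread("pics/w13.png");g=cv2.imread("pics/w10.png")
cv2.imwrite("pics/cmp.png",np.hstack([cv2.resize(g[180:240,290:350],(390,390),interpolation=cv2.INTER_CUBIC),cv2.resize(f[175:235,290:350],(390,390),interpolation=cv2.INTER_CUBIC)]))
E
```

```text
w10 table front [115.64123663  -0.75291549] block front [117.47492191 -31.59534118] stop far [130.66975668  -0.23641018]
-25.09958983757024 -63.025788607915935
w13 table front [115.09497115  -1.0259403 ] block front [117.00037883 -31.80525168] stop far [130.79058631  -0.55447982]
60.44904522453446 -64.06188583168517
```

View pics/cmp.png

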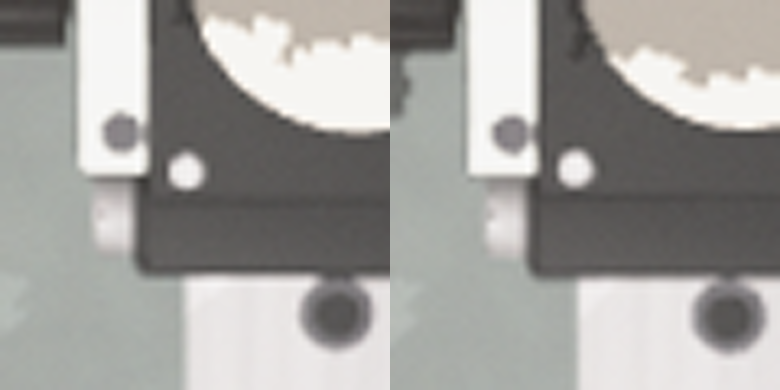

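The lever is at about 60°, and it held about 9.6 N. Edge measurements hint at a gap of at most 0.5 mm at the stop, which is below the noise, so I'll take a closer picture straight down on the joint.

```bash
python3 - <<'E'
from workcell import env
from h import *
import pickle
env.move_straight(bw(188,-10,90),O,rate=.15);st(env,"close")
f=env.grab_frame("wrist");cv2.imwrite("pics/w14.png",f["image"]);pickle.dump(f,open("w14.pkl","wb"))
uv=proj(f,[bw(116.5,0,50)])[0];print(uv)
u,v=int(uv[0]),int(uv[1])
cv2.imwrite('pics/w14c.png',cv2.resize(f["image"][max(0,v-40):v+50,u-60:u+60],None,fx=6.5,fy=6.5,interpolation=cv2.INTER_CUBIC))
E
```

```text
close None 42.68 0.59 [[187.91 -10.7 ]] 0.0905 Fx 0.1 Fy -0.2 Fz -0.7 [-0.06 -0.1   0.04] [-90.07   0.   109.46]
[341.23420699 145.65858105]
```

View pics/w14c.png

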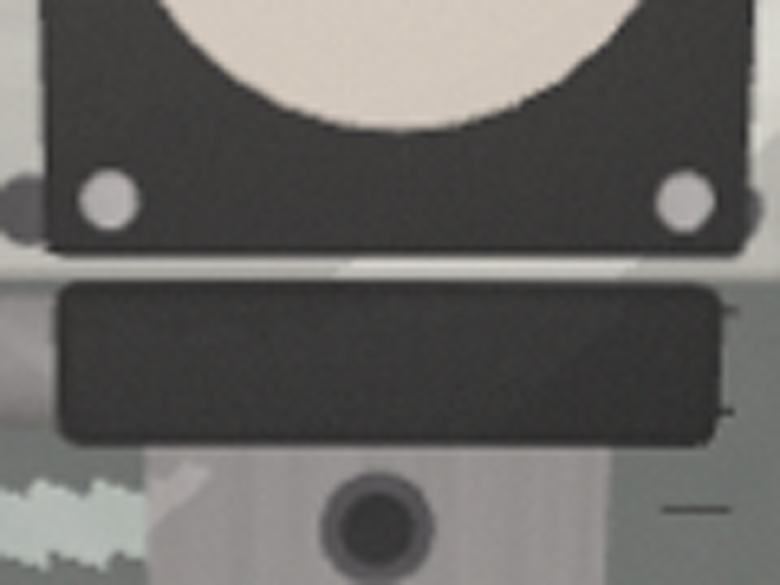

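View pics/w14.png

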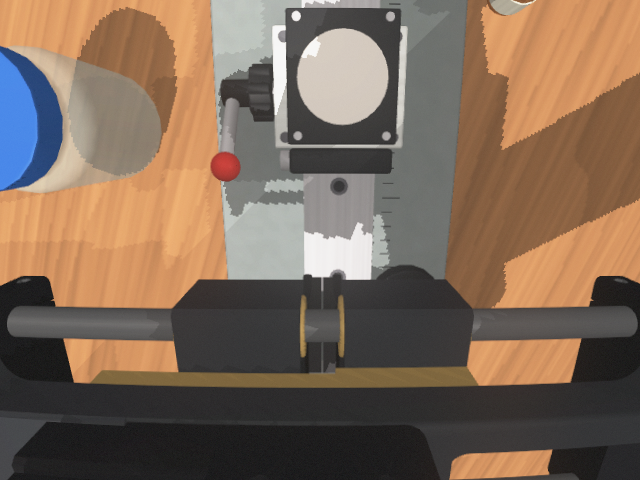

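The straight-down view shows the block's front edge (crop row about 280) meeting the stop with no visible gap. The lever is swung forward (ball at (225,166)) and the arm is clear. I'll hand in.

```bash
python3 - <<'E'
from workcell import env
from h import *
env.move_straight(bw(170,-10,200),O,rate=.2)
st(env,"end");print(env.close_job())
E
```

```text
end None 43.44 0.4 [[170.01  -9.17]] 0.1993 Fx 0.2 Fy 0.9 Fz -0.2 [-0.02 -0.11 -0.06] [-8.9930e+01 -4.0000e-02  1.0941e+02]
the job is handed in; nothing more can be done
None
```

I slid the small silver carriage onto the rail and ran it up to the black stop. I then swung its red-tipped lever forward until the clamp was tight, and handed the job in at 43.4 s of the 64 s allowed.

- **Getting it on:** I lined the carriage up and started it on the rail gripped by its specimen table. It bound twice on the rail while gripped there, so I let go and pushed it the rest of the way low on its rear face with the fingers shut.
- **At the stop:** the push met resistance with the carriage's nose at about 116 mm along the bench; I had measured the stop at 117 mm. After tightening, one comparison of edges suggested a gap of 0.3–0.6 mm, which is about the size of the measuring error. A closer picture straight down showed no visible gap.
- **Clamp:** I pushed the lever from behind, then pressed it from above. At the end it took about 9.6 N at the ball (10.2 N if the contact point was slightly different), within the 7–12 N wanted. The pictures put it about 60° forward of upright.
- **Forces:** the highest I read while pressing the lever was about 14 N, well under 45 N. I never measured the force of the hidden shoe.
- **Other things:** the forceps, jar, vial, lens cap and nearer tube looked undisturbed in the later pictures, and the dish was not in those views. At hand-in the arm was touching nothing.

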